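# Lock the clamp bolt in the sanding board's T-slot

## Robot

A 6-joint arm with a two-finger parallel gripper is mounted at the origin on a cart in front of the work surface, level with it; the furniture and walls round the work are solid. World frame = base frame: x ahead of the robot, y to its left, z up, the work surface at z = 0. Lengths are in m, angles in rad, forces in N, time in s.
With the tool pointing down it reaches from about 0.4 to 0.825 m from the base axis. Payload 7 kg.
Tool frame: the origin (TCP) lies midway between the tips of the shut fingers; the grasp point (between the pads) lies behind it (ctrl.hold_point_z is the z of the grasp point in the tool frame, in m); z points along the fingers, y is the line along which they close (so a half turn about z gives the same grasp; the last joint's range is limited). The gripper opens to 85 mm and grips with 20 to 120 N. Pads are 22 mm wide; open, the fingers measure 114 mm over their backs; the gripper's body (76 mm by 85 mm) begins 54 mm behind the grasp point. The pads swing forward as they close: fully open they stand 13 mm farther back than shut.
Start: joints at [1.439, 0.359, 0.012, 0, -1.224, -0.288], TCP at [0.275, 0.616, 0.231] pointing down, gripper open.
Joint ranges: [-3.07, 3.07], [-1.43, 2.12], [-1.02, 1.25], [-3.03, 1.67], [-3.05, -0], [-3.03, 3.03]. Speed limits (rad/s): [2.39, 2.39, 3.01, 3.14, 3.14, 3.14].

## Interface

Orientations are given as a 3x3 rotation matrix whose columns are the frame's x, y, z axes.
In Python, from station import ctrl gives the robot as it stands.
- The arm moves only by the shell command python3 -m jog 'ROWS' [FORCE]. ROWS is JSON, a list of rows, each a list of 3 entries, a list of its own where there are three numbers: the shift along the world's x, y, z in m, then the turn about the world's z in degrees, then the finger opening in m, from 0 to 0.0854. In form: [[[x, y, z], spin, claw], ...]. A call has 1 to 5 rows; each row is the pose to reach, as a shift and turn from the pose commanded when the call began; what a row does not reach only later rows make up. A row lasts 1/12 s, in which the tool goes at most 41.7 mm and 7.16 degrees, less where a joint would pass 70% of its speed; a pose out of reach is approached as far as the arm can. A call with a gripper value outside its range is refused whole. The fingers move at their own pace and stop on an object; FORCE is the grip in N (left out, the last holds). Time passes only in rows, so rows that repeat a pose let the fingers close. It gives the time, the measured TCP pose, the force, the opening and the grip force at its end, in the units of the state.
- ctrl.observe(): the state, without advancing time (a new reading comes with each control period).
- ctrl.camera(name): name is "scene" or "top" or "wrist"; returns the picture (400x640x3 uint8, red, green, blue); there is no depth.
- ctrl.camera_model(name): a dict with "vfov" (degrees; the focal length in pixels is half the picture's height over the tangent of half this angle, whatever the lens; pixels are square), "cx", "cy" (the principal point, pixels), "dist_coeffs" ([k1, k2, p1, p2, k3] as OpenCV has them; the pictures are not rectified), "extrinsics" (4x4, takes a point from world to camera coordinates). Camera axes: x right, y up, looking along -z (the intrinsics and any distortion apply to the point x, -y, -z); pixel columns grow to the right and rows downward; lengths in m; the calibration is good to about 2 mm. A picture is of the moment at which its call begins: read the wrist's pose just before it. camera_model takes no time and is no camera call; for the wrist camera it gives the pose at the moment of the call.
- ctrl.job_done(): hands the job in; it is judged then, once.
The state is a dict: "time": time; "q": joint angles; "joint_vel": joint speeds; "joint_torque": joint torques, N m; "eef_pos": TCP position; "eef_rot": TCP orientation; "wrist_force": force on the tool from outside, world axes, zero at the start; "moment": the same for the moment, N m; "grip_width": finger opening in m; "grasp_force": force on a finger pad.
Only numpy, scipy, OpenCV 4.12 (cv2) and the standard library are available. Lean on these libraries where they do the work, as an engineer would, in place of code of your own. Each camera call takes 0.05 s, during which the arm holds its last target. There are 200 camera calls.

## Task

Take the steel T-bolt (the one with the bar grip) out of the wooden rack and drop its head through the wide window of the T-slot on the sanding board. Slide it gently along the slot, feeling your way, until it comes up against the stop hidden inside; there turn it a full quarter turn clockwise (seen from above), so that it is locked crosswise with its flange flat on the track, and let go. Never force the bolt against the track, and leave the other things where they are.

Things in the scene. Friction and masses are not known exactly. Their poses are not given: they have to be found in the camera images.
- t_bolt: Loose steel T-bolt, 0.15 kg. Origin: centre of its round flange's underside; z up; x along the long side of both its head and its bar grip. Upward: flange 30 dia x 4.5, neck 12 dia, flat bar grip 46 (x) x 14 (y), from 22 to 48 above the origin (pinch it across the 14). Downward: shank 7 dia, then T head 30 (x) x 14 (y) from 7.5 to 14.5 below the origin.
- plain_pin: Loose steel pin with a round head 28 dia, in the rack's other hole, 84 mm from the T-bolt. Not needed: leave it. Origin: centre of the underside of its flange; its top is 42 above that.
- track: Fixed wooden board 245 x 80 x 12 with a steel T-track 207 x 49 along its middle, track top 29 above the table. Origin: on the table under the centre of the slot's window; x along the slot from window to stop, z up. Mouth between the lips 9.5 wide, lips 5 thick; channel below 17 wide, 12 high: the head passes only lengthwise (bolt x along slot), and in or out only at the window.
- slot_entry (a point): Centre of the slot's window (36 along the slot, 17 across, its long edges bevelled out to 21) at the level of the track's top, where the flange's underside comes to rest. Friction on the track is about 0.3 to 1; over 40 N between bolt and track at the window, or over 25 N farther along, counts as forcing.
- slot_far (a point): Slot's middle line, 140 from slot_entry along track x, at the track's top. A rigid stop hidden under the lips, unmeasured, set anew each time, halts the bolt with its centre 70 to 142 from slot_entry: approach slowly. Only there is a pocket where the head can turn, clockwise only, to an end stop about 7 degrees past the quarter turn; it jams if 2 or more short of the stop, turns best 0 to 1 short.
- rack: Fixed wooden block 56 x 150 x 32 with two holes, 22 deep. Origin: centre of its underside, y along its length. The T-bolt stands in the oblong hole (36 x 20) at y +42, its bar across the block (bolt x along rack x); the plain pin in the round one at y -42. Flanges rest on its top, 32 above the table.
- house: Oiled wooden half-timbered house 101 x 56 x 116, loose bystander; origin at the centre of its underside.
- jar: Turned wooden jar with knob lid, 47 dia x 73, loose bystander; origin at the centre of its underside.
- sander: Cork-soled wooden sanding block 39 x 65 x 28, loose bystander; origin at the centre of its underside.
- tower: Oiled round wooden tower 47 dia x 128, loose bystander; origin at the centre of its underside.

How it is judged:
By the outcome, as a careful person would: the job done as asked, in the order asked, and still so for the second after the job is handed in, with the robot touching nothing.
It also fails if it takes over 58 s, if anything falls off the work surface, if the arm or the gripper's body presses on something with over 40 N, if the wrist force passes 120 N, or if a joint passes its speed limit or range.

## Working session

There is one attempt and no reset: what is moved stays moved. The work goes in short steps, Python scripts to look and compute and a shell command to move; the robot and the scene stay as the last step left them, time stands still between calls to the robot, and variables do not carry over. Pictures are saved under pics/ and viewed, at most 10 in all, crops included, and the job is handed in when it is done.

```bash
ls; mkdir -p pics; python3 - <<'E'
from station import ctrl
import cv2,numpy as np
print(ctrl.hold_point_z, ctrl.observe())
ims=[]
for n in("scene","top","wrist"):
    m=ctrl.camera_model(n);im=ctrl.camera(n);np.save(f'pics/{n}.npy',im);cv2.imwrite(f'pics/{n}.png',im[:,:,::-1]);print(n,m)
E
```

```text
pics
-0.0187 {'time': 0.0, 'q': array([ 1.43909719e+00,  3.59400177e-01,  1.10609119e-02, -4.12208847e-04,
       -1.22409503e+00, -2.88092007e-01]), 'joint_vel': array([ 0.00072135,  0.00152887, -0.0005969 , -0.00021647,  0.0015313 ,
       -0.00075459]), 'joint_torque': array([ 2.79530534e-03, -5.83324206e+01,  2.93420166e+01,  6.93638742e+00,
       -5.87636547e-03,  2.79053687e-07]), 'eef_pos': array([0.27492053, 0.61594028, 0.2303448 ]), 'eef_rot': array([[ 9.13116885e-01, -4.07697431e-01, -5.99417154e-04],
       [-4.07697861e-01, -9.13115535e-01, -1.57284795e-03],
       [ 9.39089535e-05,  1.68057511e-03, -9.99998583e-01]]), 'wrist_force': array([0.24657158, 0.029635  , 0.74518702]), 'moment': array([-0.01944387,  0.03630742,  0.06077484]), 'grasp_force': 0.0, 'grip_width': 0.08558435784223882}
scene {'vfov': 56.566502191688855, 'cx': 314.5086299770828, 'cy': 203.15539195589676, 'dist_coeffs': array([0.02275061, 0.        , 0.        , 0.        , 0.        ]), 'extrinsics': array([[ 0.8303369 , -0.55687683,  0.02070823, -0.47276896],
       [ 0.3003047 ,  0.47845727,  0.82516
[... 307 characters left out ...]
     ]), 'extrinsics': array([[-0.00565573, -0.99995439, -0.00769629,  0.03976724],
       [ 0.99830606, -0.00609175,  0.05786112, -0.60068131],
       [-0.05790537, -0.00735601,  0.99829498, -1.35922021],
       [ 0.        ,  0.        ,  0.        ,  1.        ]])}
wrist {'vfov': 69.41469867700742, 'cx': 317.8913149065224, 'cy': 201.117565413684, 'dist_coeffs': array([-0.04047566,  0.        ,  0.        ,  0.        ,  0.        ]), 'extrinsics': array([[-0.4084266 , -0.91278563,  0.00318013,  0.67328874],
       [ 0.87846803, -0.3940128 , -0.27027364,  0.03498888],
       [ 0.2479549 , -0.1075933 ,  0.9627783 , -0.37926082],
       [ 0.        ,  0.        ,  0.        ,  1.        ]])}
```

View pics/top.png

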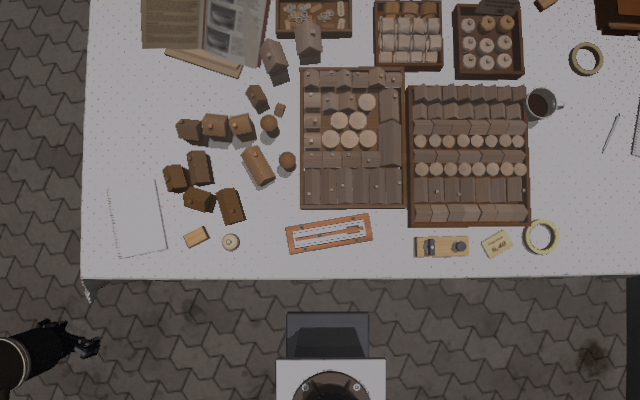

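View pics/scene.png

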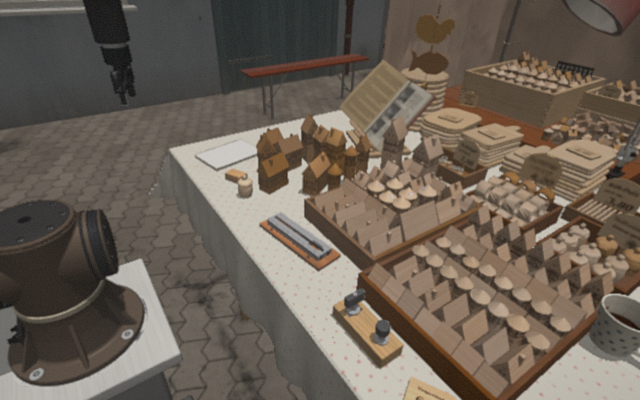

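The top view shows the track at about (329,233), with its window apparently at the right end (355,230). The rack is at (442,246), with two parts at about (430,246) and (459,246). The scene view agrees: the rack is at (368,330), and the bar grip looks like the left dark part at (354,299).

```bash
cat > h.py <<'E'
import numpy as np,cv2
from station import ctrl
def ray(m,px):
    f=200/np.tan(np.radians(m['vfov']/2));K=np.array([[f,0,m['cx']],[0,f,m['cy']],[0,0,1]])
    u=cv2.undistortPoints(np.array(px,float).reshape(-1,1,2),K,np.array(m['dist_coeffs'])).reshape(-1,2)
    E=m['extrinsics'];R=E[:3,:3];C=-R.T@E[:3,3]
    d=np.c_[u[:,0],-u[:,1],-np.ones(len(u))]@R
    return C,d
def onz(m,px,z):
    C,d=ray(m,px);return C+d*((z-C[2])/d[:,2])[:,None]
def proj(m,P):
    f=200/np.tan(np.radians(m['vfov']/2));K=np.array([[f,0,m['cx']],[0,f,m['cy']],[0,0,1]])
    E=m['extrinsics'];c=np.array(P,float).reshape(-1,3)@E[:3,:3].T+E[:3,3]
    return cv2.projectPoints((c*[1,-1,-1]),np.zeros(3),np.zeros(3),K,np.array(m['dist_coeffs']))[0].reshape(-1,2)
E
python3 - <<'E'
from h import *
m=ctrl.camera_model('top')
print(onz(m,[[442,246],[430,246],[459,246],[415,246],[469,246]],.032))
print(onz(m,[[329,233],[355,230],[286,235],[372,230]],.029))
m=ctrl.camera_model('wrist');o=ctrl.observe();C,d=ray(m,[[320,200]]);print('cam in tool',o['eef_rot'].T@(C-o['eef_pos']),o['eef_rot'].T@d[0])
t=cv2.resize(cv2.imread('pics/top.png')[200:270,270:480],None,fx=3.8,fy=3.8,interpolation=cv2.INTER_CUBIC)
s=cv2.resize(cv2.imread('pics/scene.png')[205:365,250:410],None,fx=1.9,fy=1.9,interpolation=cv2.INTER_CUBIC)
c=np.zeros((580,800,3),np.uint8);c[:t.shape[0],:t.shape[1]]=t;c[270:270+s.shape[0],:s.shape[1]]=s;cv2.imwrite('pics/c1.png',c)
E
```

```text
[[ 0.47660313 -0.31884387  0.032     ]
 [ 0.47694045 -0.28428833  0.032     ]
 [ 0.47609586 -0.36801309  0.032     ]
 [ 0.47733869 -0.24124577  0.032     ]
 [ 0.47578087 -0.39706973  0.032     ]]
[[ 0.51599628  0.00326351  0.029     ]
 [ 0.52407012 -0.07087094  0.029     ]
 [ 0.51096215  0.12582583  0.029     ]
 [ 0.52374464 -0.11936375  0.029     ]]
cam in tool [ 0.0694375   0.00036363 -0.14200228] [-0.26670987  0.00870694  0.96377297]
```

View pics/c1.png

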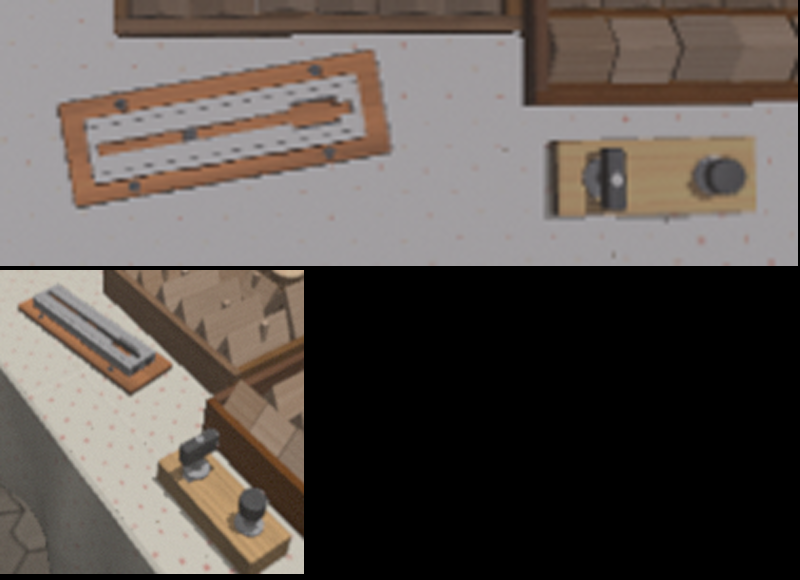

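The T-bolt is the rack's left part in the top view (crop 613,180), bar along world x, and the pin is on the right (725,177). The window is at the right end of the slot (crop 318,110), with the slot running left, world yaw about 101°. I'll move the wrist camera over both.

```bash

python3 -m jog '[[[0.025,-0.03,0],5,0.085],[[0.05,-0.06,0],10,0.085],[[0.075,-0.09,0],15,0.085],[[0.1,-0.12,0],20,0.085],[[0.125,-0.15,0],24,0.085]]'
python3 -m jog '[[[0.015,-0.035,0],0,0.085],[[0.03,-0.07,0],0,0.085],[[0.045,-0.105,0],0,0.085],[[0.06,-0.14,0],0,0.085],[[0.075,-0.175,0],0,0.085]]'
python3 -m jog '[[[0,-0.04,0],0,0.085],[[0,-0.08,0],0,0.085],[[0,-0.12,0],0,0.085],[[0,-0.16,0],0,0.085],[[0,-0.2,0],0,0.085]]'
python3 -m jog '[[[0,-0.04,0],0,0.085],[[0,-0.08,0],0,0.085],[[0,-0.12,0],0,0.085],[[0,-0.16,0],0,0.085],[[0,-0.2,0],0,0.085]]'
python3 -m jog '[[[0,-0.02,-0.015],0,0.05],[[0,-0.04,-0.03],0,0.05],[[0,-0.04,-0.03],0,0.05],[[0,-0.04,-0.03],0,0.05]]'
python3 - <<'E'
from h import *
import pickle
m=ctrl.camera_model('wrist');im=ctrl.camera('wrist')[:,:,::-1];cv2.imwrite('pics/w1.png',im);pickle.dump(m,open('w1.pkl','wb'))
o=ctrl.observe();print(o['q'],o['eef_pos'],o['eef_rot'],o['wrist_force'])
E
```

```text
time: 0.57
eef_pos: [0.4008, 0.4648, 0.2311]
eef_rot: [[1.0, 0.004, -0.0], [0.004, -1.0, -0.0], [-0.0, 0.0, -1.0]]
wrist_force: [0.8, 1.2, 0.5]
grip_width: 0.0849
grasp_force: 0.0
time: 0.98
eef_pos: [0.4754, 0.2895, 0.2313]
eef_rot: [[1.0, -0.001, -0.0], [-0.001, -1.0, -0.0], [-0.0, 0.0, -1.0]]
wrist_force: [1.6, -0.1, 0.3]
grip_width: 0.0854
grasp_force: 0.0
time: 1.4
eef_pos: [0.4745, 0.0895, 0.2313]
eef_rot: [[1.0, -0.001, 0.0], [-0.001, -1.0, 0.0], [0.0, -0.0, -1.0]]
wrist_force: [1.8, -0.4, 0.0]
grip_width: 0.085
grasp_force: 0.0
time: 1.82
eef_pos: [0.4745, -0.1105, 0.2315]
eef_rot: [[1.0, -0.001, 0.001], [-0.001, -1.0, 0.0], [0.001, -0.0, -1.0]]
wrist_force: [0.7, -0.1, 0.2]
grip_width: 0.0851
grasp_force: 0.0
time: 2.15
eef_pos: [0.4742, -0.1496, 0.2003]
eef_rot: [[1.0, -0.003, -0.002], [-0.003, -1.0, -0.0], [-0.002, 0.0, -1.0]]
wrist_force: [0.4, -0.1, 0.7]
grip_width: 0.0496
grasp_force: 0.0
[ 9.16925819e-02  8.89804690e-02 -4.14287396e-01  1.04763452e-04
 -1.06834102e+00  1.47688805e+00] [ 0.47492096 -0.14897435  0.20114769] [[ 9.99997336e-01 -2.16513699e-03 -8.00731157e-04]
 [-2.16527043e-03 -9.99997642e-01 -1.65829870e-04]
 [-8.00370225e-04  1.67563228e-04 -9.99999666e-01]] [-1.10973494  0.03559155  0.58404636]
```

View pics/w1.png

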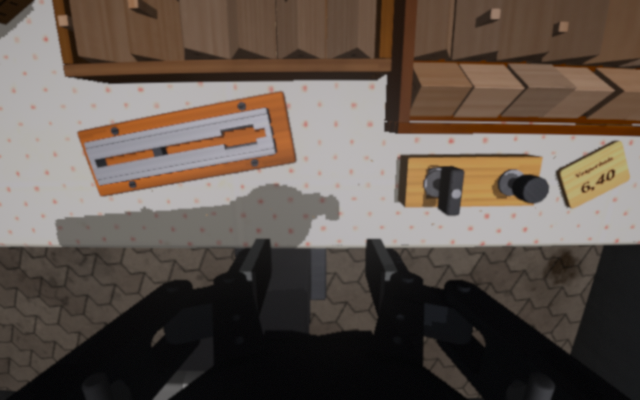

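The wrist view shows the steel track at about (185,140), its window at (241,136), the rack at (473,181), the bar grip at (451,190), and the pin at (520,186). Next I'll fit the rack top and steel rectangles.

```bash
python3 - <<'E'
from h import *
import pickle
m=pickle.load(open('w1.pkl','rb'));im=cv2.imread('pics/w1.png');hsv=cv2.cvtColor(im,cv2.COLOR_BGR2HSV)
for p in [(473,170),(473,200),(415,160),(451,190),(451,175),(200,125),(190,160),(241,136),(160,152),(99,162),(85,150),(350,120)]: print(p,hsv[p[1],p[0]],end=' ')
print()
def rect(mask,x0,y0,x1,y1,z,name):
    M=np.zeros_like(mask);M[y0:y1,x0:x1]=mask[y0:y1,x0:x1]
    cs=cv2.findContours(M,cv2.RETR_EXTERNAL,cv2.CHAIN_APPROX_NONE)[0];c=max(cs,key=cv2.contourArea)
    P=onz(m,c.reshape(-1,2),z)[:,:2]
    r=cv2.minAreaRect((P*1000).astype(np.float32));print(name,r,'\n',cv2.boxPoints(r).round(1).tolist(), c[:,0].min(0),c[:,0].max(0))
wood=cv2.inRange(hsv,(8,90,90),(25,255,255))
rect(wood,395,145,550,218,.032,'rack')
steel=cv2.inRange(hsv,(90,20,60),(130,140,255)) 
cv2.imwrite('pics/m1.png',np.hstack([cv2.resize(im[85:225,70:300],None,fx=1.7,fy=1.7),cv2.resize(im[140:220,390:560],None,fx=2.3,fy=2.975)]))
v=np.zeros((600,800,3),np.uint8)
a=cv2.resize(im[85:205,70:300],None,fx=3.4,fy=3.4);v[:min(300,a.shape[0]),:a.shape[1]]=a[:300]
b=cv2.resize(im[148:215,395:555],None,fx=4.4,fy=4.4);v[305:305+b.shape[0],:b.shape[1]]=b[:295]
cv2.imwrite('pics/c2.png',v)
E
```

```text
(473, 170) [ 16 149 178] (473, 200) [ 17 148 176] (415, 160) [ 17 141 185] (451, 190) [135   9  59] (451, 175) [135  11  48] (200, 125) [128  13 158] (190, 160) [124  12 168] (241, 136) [ 12 179 168] (160, 152) [120  15  67] (99, 162) [105  13  40] (85, 150) [ 10 109 148] (350, 120) [  8   6 183] 
rack ((478.080810546875, -322.27001953125), (57.098724365234375, 150.24871826171875), 0.3903758227825165) 
 [[449.0, -247.3000030517578], [450.0, -397.6000061035156], [507.1000061035156, -397.20001220703125], [506.1000061035156, -247.0]] [404 155] [541 206]
```

View pics/c2.png

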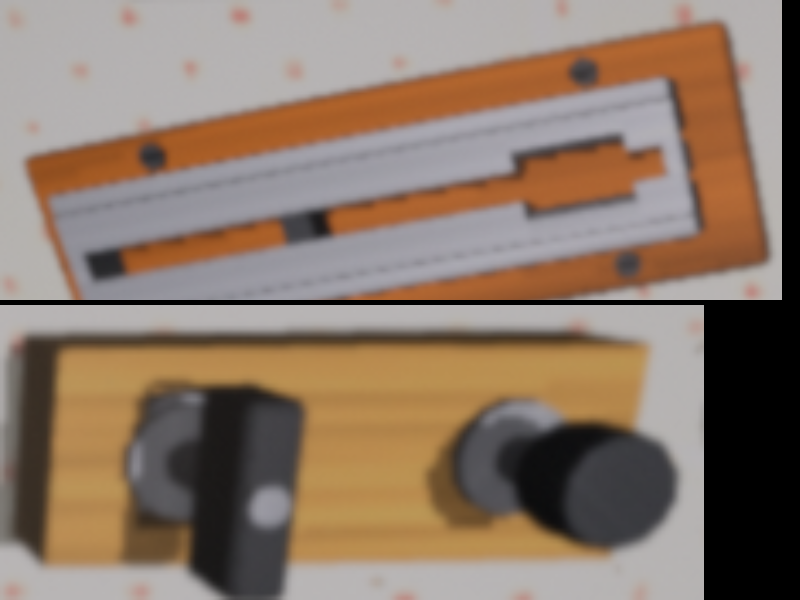

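The rack fits at 57 x 150 mm, centre (0.478,-0.322). The crop shows the bar's top mark at (269,507), which is (456,194) in the full picture. The window is around crop (580,175), and the dark patch in the slot at (305,225) may be the stop or its pocket.

```bash
python3 - <<'E'
from h import *
import pickle
m=pickle.load(open('w1.pkl','rb'));im=cv2.imread('pics/w1.png');hsv=cv2.cvtColor(im,cv2.COLOR_BGR2HSV)
print('bolt top',onz(m,[[456.1,193.9]],.080))
st=cv2.inRange(hsv,(0,0,95),(180,70,255));M=np.zeros_like(st);M[95:192,80:292]=st[95:192,80:292]
n,L,S,C=cv2.connectedComponentsWithStats(M);
i=L[125,200];print(S[i]);k=(L==i).astype(np.uint8)
c=max(cv2.findContours(k,cv2.RETR_EXTERNAL,cv2.CHAIN_APPROX_NONE)[0],key=cv2.contourArea).reshape(-1,2)
r=cv2.minAreaRect((onz(m,c,.029)[:,:2]*1000).astype(np.float32));print(r,cv2.boxPoints(r).round(1).tolist())
pts=lambda l:[(x/3.4+70-.35,y/3.4+85-.35) for x,y in l]
# window corners crop: TL, TR, BR, BL ; dark patch; slot left end
W=onz(m,pts([(513,155),(622,136),(637,194),(527,213),(305,225),(105,263),(90,257)]),.029)[:,:2]*1000
print(W.round(1).tolist(),W[:4].mean(0))
E
```

```text
bolt top [[ 0.47577864 -0.28156735  0.08      ]]
[  85  108  191   77 6735]
((515.6386108398438, 0.37921142578125), (48.899906158447266, 207.46697998046875), 9.388679504394531) [[474.6000061035156, 98.69999694824219], [508.3999938964844, -106.0], [556.7000122070312, -98.0], [522.7999877929688, 106.69999694824219]]
[[533.4, -47.8], [538.8, -82.3], [521.1, -85.9], [515.5, -50.6], [512.5, 21.5], [501.1, 90.6], [503.1, 95.3]] [527.20239324 -66.64407047]
```

The track fits at 48.9 x 207.5 mm, yaw 99.4°, with the window centre at about (0.5267,-0.0667). The bolt is at about (0.4765,-0.281). Going to grasp.

```bash

python3 -m jog '[[[0,-0.04,0],0.3,0.045],[[0.001,-0.08,0],0.5,0.045],[[0.0015,-0.12,0],0.5,0.045],[[0.0015,-0.132,-0.02],0.5,0.045],[[0.0015,-0.132,-0.05],0.5,0.045]]'
python3 -m jog '[[[0,0,-0.02],0,0.045],[[0,0,-0.04],0,0.045],[[0,0,-0.06],0,0.045],[[0,0,-0.08],0,0.045],[[0,0,-0.09],0,0.045]]'
python3 - <<'E'
from h import *
o=ctrl.observe();print(o['eef_pos'],o['wrist_force'],o['moment'])
m=ctrl.camera_model('wrist');cv2.imwrite('pics/w2.png',ctrl.camera('wrist')[:,:,::-1])
E
```

```text
time: 2.62
eef_pos: [0.4795, -0.2832, 0.1541]
eef_rot: [[1.0, 0.007, 0.007], [0.007, -1.0, -0.003], [0.007, 0.003, -1.0]]
wrist_force: [1.3, 0.9, -1.2]
grip_width: 0.0451
grasp_force: 0.0
time: 3.03
eef_pos: [0.4765, -0.2795, 0.0599]
eef_rot: [[1.0, 0.009, -0.001], [0.009, -1.0, 0.0], [-0.001, -0.001, -1.0]]
wrist_force: [-0.2, -0.0, -0.6]
grip_width: 0.0445
grasp_force: 0.0
[ 0.47652835 -0.27945312  0.0598677 ] [-0.15210951 -0.01624554 -0.6055144 ] [0.07236506 0.11860042 0.0213435 ]
```

View pics/w2.png

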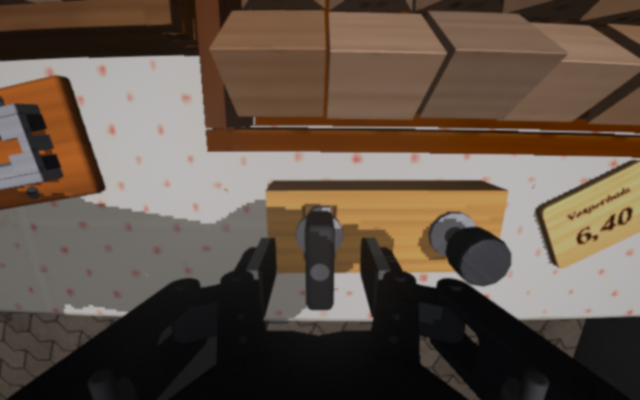

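The bar is centred between the fingers at (320,271). Going down to close.

```bash

python3 -m jog '[[[0,0,-0.006],0,0.045],[[0,0,-0.011],0,0.045],[[0,0,-0.011],0,0.03],[[0,0,-0.011],0,0.02],[[0,0,-0.011],0,0.01]]' 60
python3 -m jog '[[[0,0,0],0,0.005],[[0,0,0],0,0.005],[[0,0,0],0,0.005],[[0,0,0],0,0.005]]' 60
python3 - <<'E'
from h import *
o=ctrl.observe();print(o['eef_pos'],o['wrist_force'],o['moment'])
m=ctrl.camera_model('wrist')
im=ctrl.camera('wrist')[:,:,::-1];cv2.imwrite('pics/w3.png',im)
g=cv2.cvtColor(im,cv2.COLOR_BGR2GRAY)[230:330,295:345]
b=(g>np.percentile(g,50)+25).astype(np.uint8)
print(onz(m,[[320,271]],.08))
E
```

```text
time: 3.5
eef_pos: [0.4772, -0.2808, 0.0512]
eef_rot: [[1.0, 0.008, 0.001], [0.008, -1.0, -0.0], [0.001, 0.0, -1.0]]
wrist_force: [-0.4, 0.8, 0.1]
grip_width: 0.0131
grasp_force: 59.6
time: 3.83
eef_pos: [0.4772, -0.2808, 0.0511]
eef_rot: [[1.0, 0.008, 0.001], [0.008, -1.0, -0.0], [0.001, 0.0, -1.0]]
wrist_force: [-0.5, 1.2, 6.1]
grip_width: 0.0134
grasp_force: 60.2
[ 0.47721087 -0.28077104  0.05113344] [-0.4885547   1.17863714  6.11821446] [0.67065786 0.24511512 0.01350884]
[[ 0.48272138 -0.28249441  0.08      ]]
```

```bash

python3 -m jog '[[[0,0,0.02],0,0.005],[[0,0,0.04],0,0.005],[[0,0,0.06],0,0.005],[[0,0,0.075],0,0.005],[[0,0,0.075],0,0.005]]' 60
python3 - <<'E'
from h import *
o=ctrl.observe();print(o['eef_pos'],o['wrist_force'],o['moment'])
m=ctrl.camera_model('wrist')
im=ctrl.camera('wrist')[:,:,::-1];cv2.imwrite('pics/w4.png',im)
v=cv2.resize(im[190:350,230:410],None,fx=3.6,fy=3.6,interpolation=cv2.INTER_CUBIC);cv2.imwrite('pics/c4.png',v)
P=o['eef_pos']+[0,0,.0289];print('tcp top px',proj(m,[P,P+[.023,0,0],P-[.023,0,0]]))
E
```

```text
time: 4.3
eef_pos: [0.4782, -0.2813, 0.1284]
eef_rot: [[1.0, 0.008, 0.005], [0.008, -1.0, -0.002], [0.005, 0.002, -1.0]]
wrist_force: [1.5, 0.4, -1.2]
grip_width: 0.0129
grasp_force: 59.3
[ 0.47820553 -0.28125921  0.12843218] [ 1.45779572  0.42764313 -1.20616477] [-0.06051846 -0.14096961 -0.03041521]
tcp top px [[316.09312493 281.9342046 ]
 [316.39696465 233.56264696]
 [315.82272921 325.39487861]]
```

View pics/c4.png

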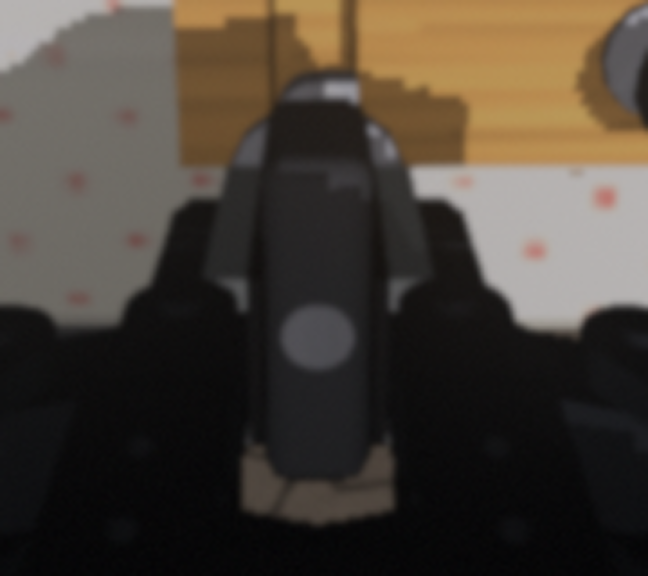

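The bar is centred in the grip to within 1 mm. Its mark is at (318,284) in the full picture against a predicted (316,282). Moving over the window while turning.

```bash

python3 -m jog '[[[0,0.012,0],-6.5,0.005],[[0.005,0.03,0],-13,0.005],[[0.01,0.05,0],-20,0.005],[[0.015,0.07,0],-27,0.005],[[0.02,0.09,0],-34,0.005]]'
python3 -m jog '[[[0.005,0.02,0],-7,0.005],[[0.01,0.04,0],-14,0.005],[[0.015,0.06,0],-21,0.005],[[0.02,0.08,0],-28,0.005],[[0.025,0.1,0],-35,0.005]]'
python3 -m jog '[[[0.002,0.015,-0.005],-6,0.005],[[0.0035,0.0245,-0.015],-12,0.005],[[0.0035,0.0245,-0.02],-12,0.005],[[0.0035,0.0245,-0.02],-12,0.005],[[0.0035,0.0245,-0.02],-12,0.005]]'
cat >>h.py <<'E'
def st():
    o=ctrl.observe();R=o['eef_rot'];d=np.array([-.1631,.9866]);n=np.array([.9866,.1631]);e=o['eef_pos'][:2]-[.5267,-.0667]
    w=o['wrist_force'];print('t %.2f pos'%o['time'],o['eef_pos'].round(4),'yaw %.2f'%np.degrees(np.arctan2(R[1,0],R[0,0])),'along %.1f across %.1f mm'%(e@d*1e3,e@n*1e3),'F',w.round(1),'along %.1f across %.1f'%(w[:2]@d,w[:2]@n),'M',o['moment'].round(2),'grip',o['grip_width'].round(4),o['grasp_force'].round(0));return o
E
python3 - <<'E'
from h import *
o=st()
m=ctrl.camera_model('wrist');im=ctrl.camera('wrist')[:,:,::-1];cv2.imwrite('pics/w5.png',im)
P=o['eef_pos']+[0,0,.0289];d=np.array([-.1631,.9866,0])
print('bar top px',proj(m,[P,P+.023*d,P-.023*d]).round(1).tolist())
e=np.array([.5267,-.0667,.029]);print('slot px',proj(m,[e+k*d for k in(0,.018,.05,.1,.14)]).round(1).tolist())
cv2.imwrite('pics/c5.png',cv2.resize(im[0:330,190:450],None,fx=1.8,fy=1.8,interpolation=cv2.INTER_CUBIC))
E
```

```text
time: 4.77
eef_pos: [0.4957, -0.1898, 0.1238]
eef_rot: [[0.83, -0.558, -0.002], [-0.558, -0.83, 0.0], [-0.002, 0.001, -1.0]]
wrist_force: [0.5, -0.8, -0.9]
grip_width: 0.0128
grasp_force: 59.3
time: 5.18
eef_pos: [0.5208, -0.0897, 0.1239]
eef_rot: [[0.36, -0.933, -0.002], [-0.933, -0.36, 0.0], [-0.001, 0.002, -1.0]]
wrist_force: [-0.2, 0.6, -0.8]
grip_width: 0.0132
grasp_force: 59.3
time: 5.6
eef_pos: [0.5243, -0.0666, 0.1043]
eef_rot: [[0.167, -0.986, -0.002], [-0.986, -0.167, -0.0], [0.0, 0.002, -1.0]]
wrist_force: [0.5, -0.0, -0.6]
grip_width: 0.0136
grasp_force: 59.3Traceback (most recent call last):
  File "<stdin>", line 2, in <module>
  File "h.py", line 17, in st
    w=o['wrist_force'];print('t %.2f pos'%o['time'],o['eef_pos'].round(4),'yaw %.2f'%np.degrees(np.arctan2(R[1,0],R[0,0])),'along %.1f across %.1f mm'%(e@d*1e3,e@n*1e3),'F',w.round(1),'along %.1f across %.1f'%(w[:2]@d,w[:2]@n),'M',o['moment'].round(2),'grip',o['grip_width'].round(4),o['grasp_force'].round(0));return o
                                                                                                                                                                                                                                                                   ^^^^^^^^^^^^^^^^^^^^^
AttributeError: 'float' object has no attribute 'round'
```

```bash
sed -i "s/o\['grip_width'\].round(4),o\['grasp_force'\].round(0)/round(o['grip_width'],4),round(o['grasp_force'])/" h.py
python3 -m jog '[[[0.0024,0,-0.015],-0.2,0.005],[[0.0024,0,-0.025],-0.2,0.005],[[0.0024,0,-0.025],-0.2,0.005]]' >/dev/null
python3 - <<'E'
from h import *
o=st()
m=ctrl.camera_model('wrist');im=ctrl.camera('wrist')[:,:,::-1];cv2.imwrite('pics/w5.png',im)
P=o['eef_pos']+[0,0,.0289];d=np.array([-.1631,.9866,0])
print('bar top px',proj(m,[P,P+.023*d,P-.023*d]).round(1).tolist())
e=np.array([.5267,-.0667,.029]);print('slot px',proj(m,[e+k*d for k in(0,.018,.05,.1,.14)]).round(1).tolist())
cv2.imwrite('pics/c5.png',cv2.resize(im[0:330,190:450],None,fx=1.8,fy=1.8,interpolation=cv2.INTER_CUBIC))
E
```

```text
t 5.85 pos [ 0.5259 -0.0669  0.0783] yaw -80.75 along -0.1 across -0.8 mm F [-0.3 -0.6 -1.5] along -0.5 across -0.4 M [-0.04  0.11  0.04] grip 0.0132 59
bar top px [[319.4, 283.1], [319.5, 326.4], [319.3, 234.9]]
slot px [[317.1, 223.0], [317.2, 246.5], [317.4, 285.6], [317.6, 340.1], [317.8, 378.5]]
```

View pics/c5.png

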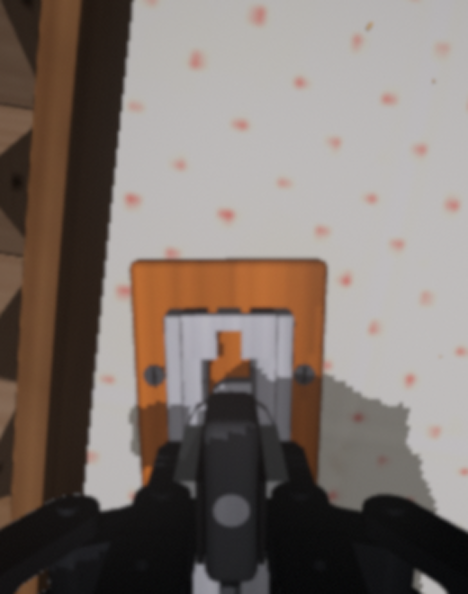

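The window's near edge is at crop row 361 and the steel mid column at 229.5. The bar is at column 232, so the bolt sits about 0.7 mm off in the -n direction. Checking the offset along the slot.

```bash
python3 - <<'E'
from h import *
o=st();m=ctrl.camera_model('wrist');d=np.array([-.1631,.9866,0])
e=np.array([.5267,-.0667,.029]);print(proj(m,[e+k*d for k in(-.0357,-.018,-.016)]).round(1).tolist())
E
```

```text
t 5.90 pos [ 0.5264 -0.0669  0.0793] yaw -80.75 along -0.1 across -0.3 mm F [-0.2  0.8 -1.5] along 0.8 across -0.1 M [-0.01  0.06  0.02] grip 0.0133 59
[[317.7, 172.6], [317.8, 198.0], [317.8, 200.8]]
```

```bash

python3 -m jog '[[[0.0002,0.0012,-0.006],0.1,0.005],[[0.0002,0.0012,-0.012],0.1,0.005],[[0.0002,0.0012,-0.014],0.1,0.005],[[0.0002,0.0012,-0.016],0.1,0.005],[[0.0002,0.0012,-0.018],0.1,0.005]]' >/dev/null
python3 -c "from h import *;st()"
python3 -m jog '[[[0,0,-0.001],0,0.005],[[0,0,-0.002],0,0.005],[[0,0,-0.003],0,0.005]]' >/dev/null
python3 -c "from h import *;st()"
```

```text
t 6.32 pos [ 0.5278 -0.0649  0.0622] yaw -80.64 along 1.6 across 1.4 mm F [-0.6 -0.3 -0.3] along -0.2 across -0.7 M [ 0.01 -0.03 -0.04] grip 0.0133 59
t 6.57 pos [ 0.5279 -0.0649  0.0594] yaw -80.65 along 1.6 across 1.4 mm F [-0.6  0.3 -0.9] along 0.4 across -0.5 M [-0.03  0.03 -0.02] grip 0.0128 59
```

```bash

python3 -m jog '[[[-0.0006,0,0],0,0.005],[[-0.0006,0,-0.001],0,0.005],[[-0.0006,0,-0.002],0,0.005]]' >/dev/null
python3 -c "from h import *;st()"
python3 -m jog '[[[0,0,-0.001],0,0.005],[[0,0,-0.002],0,0.005],[[0,0,-0.002],0,0.005]]' >/dev/null
python3 - <<'E'
from h import *
st();m=ctrl.camera_model('wrist');im=ctrl.camera('wrist')[:,:,::-1];cv2.imwrite('pics/w6.png',im)
v=cv2.resize(im[120:330,225:415],None,fx=2.8,fy=2.8,interpolation=cv2.INTER_CUBIC);cv2.imwrite('pics/c6.png',v)
E
```

```text
t 6.82 pos [ 0.5272 -0.0649  0.0574] yaw -80.65 along 1.7 across 0.8 mm F [-0.3  0.6 -0.8] along 0.6 across -0.2 M [-0.06 -0.   -0.02] grip 0.0133 59
t 7.07 pos [ 0.527  -0.065   0.0551] yaw -80.66 along 1.7 across 0.6 mm F [-0.3  0.6 -2.1] along 0.7 across -0.2 M [ 0.02  0.   -0.01] grip 0.0127 59
```

Already 7 mm into the window with no force, so I'm continuing down.

```bash

python3 -m jog '[[[0,0,-0.001],0,0.005],[[0,0,-0.002],0,0.005],[[0,0,-0.003],0,0.005],[[0,0,-0.004],0,0.005]]' >/dev/null
python3 -c "from h import *;st()"
python3 -m jog '[[[0,0,-0.001],0,0.005],[[0,0,-0.002],0,0.005],[[0,0,-0.002],0,0.005]]' >/dev/null
python3 -c "from h import *;st()"
```

```text
t 7.45 pos [ 0.5271 -0.0649  0.0512] yaw -80.65 along 1.7 across 0.7 mm F [ 0.8 -0.6 -1.8] along -0.7 across 0.7 M [-0.06 -0.02  0.06] grip 0.0132 59
t 7.70 pos [ 0.527  -0.065   0.0491] yaw -80.66 along 1.6 across 0.6 mm F [-0.7 -1.  -1. ] along -0.9 across -0.8 M [-0.04 -0.   -0.02] grip 0.0131 59
```

```bash

python3 -m jog '[[[0,0,-0.0005],0,0.005],[[0,0,-0.0005],0,0.005]]' >/dev/null
python3 -c "from h import *;st()"
python3 -m jog '[[[0,0,-0.0005],0,0.005],[[0,0,-0.0005],0,0.005]]' >/dev/null
python3 -c "from h import *;st()"
python3 -m jog '[[[0,0,-0.0004],0,0.005],[[0,0,-0.0004],0,0.005]]' >/dev/null
python3 -c "from h import *;st()"
```

```text
t 7.87 pos [ 0.5271 -0.0649  0.0487] yaw -80.66 along 1.7 across 0.7 mm F [ 0.2 -0.1 -1. ] along -0.1 across 0.2 M [0.07 0.   0.04] grip 0.0132 59
t 8.03 pos [ 0.5271 -0.0649  0.0483] yaw -80.65 along 1.7 across 0.7 mm F [-0.6 -0.4 -1.4] along -0.3 across -0.6 M [-0.02 -0.01 -0.01] grip 0.0129 59
t 8.20 pos [ 0.5272 -0.0649  0.0482] yaw -80.64 along 1.7 across 0.8 mm F [-0.6  0.1  1.5] along 0.2 across -0.5 M [ 0.09  0.44 -0.01] grip 0.013 60
```

Contact is at TCP z of about 0.0482. I'll lift 0.8 mm and slide.

```bash

python3 -m jog '[[[0,0,0.0009],0,0.005],[[-0.0005,0.003,0.0009],0,0.005],[[-0.001,0.006,0.0009],0,0.005],[[-0.0015,0.009,0.0009],0,0.005],[[-0.002,0.012,0.0009],0,0.005]]' >/dev/null
python3 -c "from h import *;st()"
python3 -m jog '[[[-0.0005,0.003,0],0,0.005],[[-0.001,0.006,0],0,0.005],[[-0.0015,0.009,0],0,0.005],[[-0.002,0.012,0],0,0.005]]' >/dev/null
python3 -c "from h import *;st()"
```

```text
t 8.62 pos [ 0.525  -0.0526  0.0487] yaw -80.65 along 14.2 across 0.6 mm F [-0.7 -0.  -1.5] along 0.1 across -0.7 M [ 0.03  0.01 -0.05] grip 0.0127 59
t 8.95 pos [ 0.5231 -0.0406  0.0488] yaw -80.64 along 26.4 across 0.7 mm F [ 0.2  0.1 -1.4] along 0.1 across 0.2 M [-0.02 -0.02  0.02] grip 0.0131 59
```

```bash

python3 -m jog '[[[-0.0005,0.003,0],0,0.005],[[-0.001,0.006,0],0,0.005],[[-0.0015,0.009,0],0,0.005],[[-0.002,0.012,0],0,0.005],[[-0.0025,0.015,0],0,0.005]]' >/dev/null
python3 -c "from h import *;st()"
python3 -m jog '[[[-0.0005,0.003,0],0,0.005],[[-0.001,0.006,0],0,0.005],[[-0.0015,0.009,0],0,0.005],[[-0.002,0.012,0],0,0.005],[[-0.0025,0.015,0],0,0.005]]' >/dev/null
python3 -c "from h import *;st()"
python3 -m jog '[[[-0.0005,0.003,0],0,0.005],[[-0.001,0.006,0],0,0.005],[[-0.0013,0.008,0],0,0.005]]' >/dev/null
python3 -c "from h import *;st()"
```

```text
t 9.37 pos [ 0.5206 -0.0256  0.0488] yaw -80.65 along 41.5 across 0.6 mm F [-0.5  0.2 -1.4] along 0.3 across -0.4 M [-0.02 -0.02  0.01] grip 0.013 59
t 9.78 pos [ 0.5181 -0.0106  0.0488] yaw -80.65 along 56.7 across 0.7 mm F [ 0.4 -0.2 -2.4] along -0.2 across 0.4 M [ 0.01 -0.04 -0.02] grip 0.0128 59
t 10.03 pos [ 0.5168 -0.0026  0.0488] yaw -80.65 along 64.9 across 0.7 mm F [ 0.7 -0.3 -1.3] along -0.4 across 0.6 M [-0.05 -0.01  0.04] grip 0.0127 59
```

```bash
cat > chk.py <<'E'
from h import *
import sys
d=np.array([-.1631,.9866]);w=ctrl.observe()['wrist_force']
if w[:2]@d<-3 or abs(w[:2]@[.9866,.1631])>6: st();sys.exit(1)
E
( set -e; exec >log.txt
c(){ python3 chk.py; }
python3 -m jog '[[[-0.0001,0.0005,0],0,0.005],[[-0.0002,0.001,0],0,0.005]]' >/dev/null; c
python3 -m jog '[[[0,0.0005,0],0,0.005],[[-0.0001,0.001,0],0,0.005]]' >/dev/null; c
python3 -m jog '[[[-0.0001,0.0005,0],0,0.005],[[-0.0002,0.001,0],0,0.005]]' >/dev/null; c
python3 -m jog '[[[-0.0001,0.0005,0],0,0.005],[[-0.0002,0.001,0],0,0.005]]' >/dev/null; c
python3 -m jog '[[[0,0.0005,0],0,0.005],[[-0.0001,0.001,0],0,0.005]]' >/dev/null; c
python3 -m jog '[[[-0.0001,0.0005,0],0,0.005],[[-0.0002,0.001,0],0,0.005]]' >/dev/null; c
python3 -m jog '[[[-0.0001,0.0005,0],0,0.005],[[-0.0002,0.001,0],0,0.005]]' >/dev/null; c
python3 -m jog '[[[0,0.0005,0],0,0.005],[[-0.0001,0.001,0],0,0.005]]' >/dev/null; c
python3 -m jog '[[[-0.0001,0.0005,0],0,0.005],[[-0.0002,0.001,0],0,0.005]]' >/dev/null; c
python3 -m jog '[[[-0.0001,0.0005,0],0,0.005],[[-0.0002,0.001,0],0,0.005]]' >/dev/null; c
python3 -m jog '[[[-0.0001,0.0005,0],0,0.005],[[-0.0002,0.001,0],0,0.005]]' >/dev/null; c
python3 -m jog '[[[0,0.0005,0],0,0.005],[[-0.0001,0.001,0],0,0.005]]' >/dev/null; c
python3 -m jog '[[[-0.0001,0.0005,0],0,0.005],[[-0.0002,0.001,0],0,0.005]]' >/dev/null; c
python3 -m jog '[[[-0.0001,0.0005,0],0,0.005],[[-0.0002,0.001,0],0,0.005]]' >/dev/null; c
python3 -m jog '[[[0,0.0005,0],0,0.005],[[-0.0001,0.001,0],0,0.005]]' >/dev/null; c
python3 -m jog '[[[-0.0001,0.0005,0],0,0.005],[[-0.0002,0.001,0],0,0.005]]' >/dev/null; c
python3 -m jog '[[[-0.0001,0.0005,0],0,0.005],[[-0.0002,0.001,0],0,0.005]]' >/dev/null; c
python3 -m jog '[[[-0.0001,0.0005,0],0,0.005],[[-0.0002,0.001,0],0,0.005]]' >/dev/null; c
)
cat log.txt; python3 -c "from h import *;st()"
```

```text
t 12.03 pos [0.5148 0.0085 0.0489] yaw -80.64 along 76.2 across 0.5 mm F [ 2.  -7.1 -1.4] along -7.3 across 0.8 M [-2.84 -0.75 -0.03] grip 0.013 59
t 12.03 pos [0.5148 0.0085 0.0489] yaw -80.64 along 76.2 across 0.5 mm F [ 2.  -7.1 -1.4] along -7.3 across 0.8 M [-2.84 -0.75 -0.03] grip 0.013 59
```

```bash

python3 -m jog '[[[-0.0001,0.0004,0],0,0.005],[[-0.0001,0.0004,0],0,0.005]]' >/dev/null
python3 -c "from h import *;st()"
python3 -m jog '[[[0.0002,-0.001,0],0,0.005],[[0.0002,-0.0014,0],0,0.005],[[0.0002,-0.0014,0],0,0.005]]' >/dev/null
python3 -c "from h import *;st()"
```

```text
t 12.20 pos [0.5148 0.0086 0.0489] yaw -80.64 along 76.2 across 0.5 mm F [ 1.9 -6.9 -2. ] along -7.1 across 0.8 M [-2.94 -0.92 -0.01] grip 0.0131 59
t 12.45 pos [0.5149 0.0081 0.0488] yaw -80.67 along 75.8 across 0.6 mm F [-0.3 -0.1 -1.9] along -0.1 across -0.3 M [-0.07  0.05  0.05] grip 0.0129 59
```

The stop is at 76.2 mm, confirmed by the force returning on a second push, and the bolt is now about 0.4 mm short of it. Turning clockwise.

```bash
cat > chk2.py <<'E'
from h import *
import sys
o=st();w=o['wrist_force']
if np.hypot(w[0],w[1])>8 or abs(o['moment'][2])>0.6: sys.exit(1)
E
( set -e
c(){ python3 chk2.py; }
python3 -m jog '[[[0,0,0],-2,0.005],[[0,0,0],-4,0.005],[[0,0,0],-5,0.005]]' >/dev/null; c
python3 -m jog '[[[0,0,0],-2,0.005],[[0,0,0],-4,0.005],[[0,0,0],-5,0.005]]' >/dev/null; c
python3 -m jog '[[[0,0,0],-3,0.005],[[0,0,0],-6,0.005],[[0,0,0],-8,0.005]]' >/dev/null; c
python3 -m jog '[[[0,0,0],-3,0.005],[[0,0,0],-6,0.005],[[0,0,0],-9,0.005]]' >/dev/null; c
python3 -m jog '[[[0,0,0],-3,0.005],[[0,0,0],-6,0.005],[[0,0,0],-9,0.005]]' >/dev/null; c
python3 -m jog '[[[0,0,0],-3,0.005],[[0,0,0],-6,0.005],[[0,0,0],-9,0.005]]' >/dev/null; c
)
```

```text
t 12.70 pos [0.5148 0.0082 0.0488] yaw -85.75 along 75.8 across 0.4 mm F [-0.4 -0.  -0.7] along 0.0 across -0.4 M [-0.11  0.09  0.02] grip 0.0129 59
t 12.95 pos [0.5149 0.0083 0.0488] yaw -90.73 along 75.9 across 0.6 mm F [-2.1  1.  -1.4] along 1.3 across -1.9 M [ 0.02  0.02 -0.05] grip 0.0133 59
t 13.20 pos [0.5148 0.0082 0.0488] yaw -98.78 along 75.9 across 0.5 mm F [-0.6  0.6 -1.3] along 0.6 across -0.5 M [0.08 0.23 0.  ] grip 0.0132 59
t 13.45 pos [0.5147 0.0082 0.0487] yaw -107.77 along 75.8 across 0.4 mm F [-1.1 -0.3 -1.7] along -0.1 across -1.2 M [0.12 0.28 0.04] grip 0.0129 59
t 13.70 pos [0.5146 0.0082 0.0487] yaw -116.77 along 75.8 across 0.3 mm F [-0.9  0.3 -1.9] along 0.5 across -0.9 M [0.16 0.38 0.01] grip 0.0131 59
t 13.95 pos [0.5145 0.0082 0.0486] yaw -125.77 along 75.9 across 0.2 mm F [-1.3  0.  -0.6] along 0.2 across -1.3 M [0.29 0.4  0.01] grip 0.0131 59
```

It's turning freely, well past the range the slot would allow. Continuing.

```bash

( set -e
c(){ python3 chk2.py; }
python3 -m jog '[[[0,0,0],-3,0.005],[[0,0,0],-6,0.005],[[0,0,0],-9,0.005]]' >/dev/null; c
python3 -m jog '[[[0,0,0],-3,0.005],[[0,0,0],-6,0.005],[[0,0,0],-9,0.005]]' >/dev/null; c
python3 -m jog '[[[0,0,0],-3,0.005],[[0,0,0],-6,0.005],[[0,0,0],-9,0.005]]' >/dev/null; c
python3 -m jog '[[[0,0,0],-3,0.005],[[0,0,0],-6,0.005],[[0,0,0],-9,0.005]]' >/dev/null; c
python3 -m jog '[[[0,0,0],-3,0.005],[[0,0,0],-6,0.005],[[0,0,0],-9,0.005]]' >/dev/null; c
)
```

```text
t 14.20 pos [0.5144 0.0081 0.0486] yaw -134.77 along 75.9 across 0.1 mm F [-1.8  1.3 -1.2] along 1.6 across -1.6 M [ 0.28  0.59 -0.02] grip 0.0132 59
t 14.45 pos [0.5144 0.0082 0.0486] yaw -143.78 along 75.9 across 0.0 mm F [-1.8  1.3 -2.2] along 1.6 across -1.6 M [0.26 0.57 0.02] grip 0.0132 59
t 14.70 pos [0.5143 0.0082 0.0485] yaw -152.77 along 75.9 across -0.1 mm F [-0.4  0.5 -2.5] along 0.6 across -0.3 M [ 0.32  0.58 -0.01] grip 0.0132 59
t 14.95 pos [0.5143 0.0082 0.0486] yaw -161.78 along 75.9 across -0.0 mm F [-1.7  1.5 -1.3] along 1.7 across -1.4 M [0.28 0.57 0.  ] grip 0.013 59
t 15.20 pos [0.5143 0.0081 0.0486] yaw -170.78 along 75.9 across -0.0 mm F [-1.1 -0.5 -1.4] along -0.3 across -1.2 M [0.29 0.62 0.03] grip 0.0133 59
```

```bash

python3 -m jog '[[[0,0,0],-2,0.005],[[0,0,-0.0003],-2.5,0.005],[[0,0,-0.0003],-2.5,0.005]]' >/dev/null
python3 -c "from h import *;st()"
python3 -m jog '[[[0,0,-0.0003],0,0.005],[[0,0,-0.0003],0,0.005]]' >/dev/null
python3 -c "from h import *;st()"
```

```text
t 15.45 pos [0.5144 0.0081 0.0484] yaw -173.11 along 75.8 across 0.1 mm F [-3.1  1.2  0.1] along 1.7 across -2.9 M [ 0.39  1.05 -0.  ] grip 0.0132 60
t 15.62 pos [0.5145 0.0081 0.0482] yaw -173.10 along 75.8 across 0.1 mm F [-4.6  1.5  2.7] along 2.2 across -4.3 M [0.62 1.63 0.05] grip 0.0129 60
```

Flange is on the track. Releasing and lifting away.

```bash

python3 -m jog '[[[0,0,0],0,0.02],[[0,0,0],0,0.03],[[0,0,0],0,0.04],[[0,0,0],0,0.04],[[0,0,0],0,0.04]]' >/dev/null
python3 -c "from h import *;st()"
python3 -m jog '[[[0,0,0.01],0,0.04],[[0,0,0.03],0,0.04],[[0,0,0.06],0,0.04],[[0,0,0.09],0,0.04],[[0,0,0.09],0,0.04]]' >/dev/null
python3 -m jog '[[[-0.02,0,0.02],0,0.04],[[-0.02,0,0.02],0,0.04],[[-0.02,0,0.02],0,0.04]]' >/dev/null
python3 - <<'E'
from h import *
st();w=ctrl.camera('wrist')[:,:,::-1];m=ctrl.camera_model('wrist')
cv2.imwrite('pics/w7.png',w);t=ctrl.camera('scene')[:,:,::-1]
v=np.zeros((600,800,3),np.uint8);v[:400,:640]=w
v[400:600,:400]=cv2.resize(t[200:290,240:420],(400,200));cv2.imwrite('pics/f.png',v)
d=np.array([-.1631,.9866,0]);e=np.array([.5143,.0082,.029]);n=np.array([.9866,.1631,0])
print(proj(m,[e+[0,0,.048],e+n*.023+[0,0,.048],e-n*.023+[0,0,.048],e+[0,0,.0045]]).round(0).tolist())
E
```

```text
t 16.03 pos [0.5153 0.0081 0.0483] yaw -173.14 along 75.7 across 0.9 mm F [ 0.1 -0.2 -0.4] along -0.2 across 0.1 M [ 0.01  0.   -0.05] grip 0.0402 0
t 16.70 pos [0.4952 0.0082 0.1599] yaw -173.13 along 79.1 across -18.9 mm F [ 0.9  0.4 -0.5] along 0.3 across 0.9 M [ 0.06 -0.09 -0.06] grip 0.0398 0
[[317.0, 229.0], [318.0, 254.0], [315.0, 202.0], [317.0, 213.0]]
```

View pics/f.png

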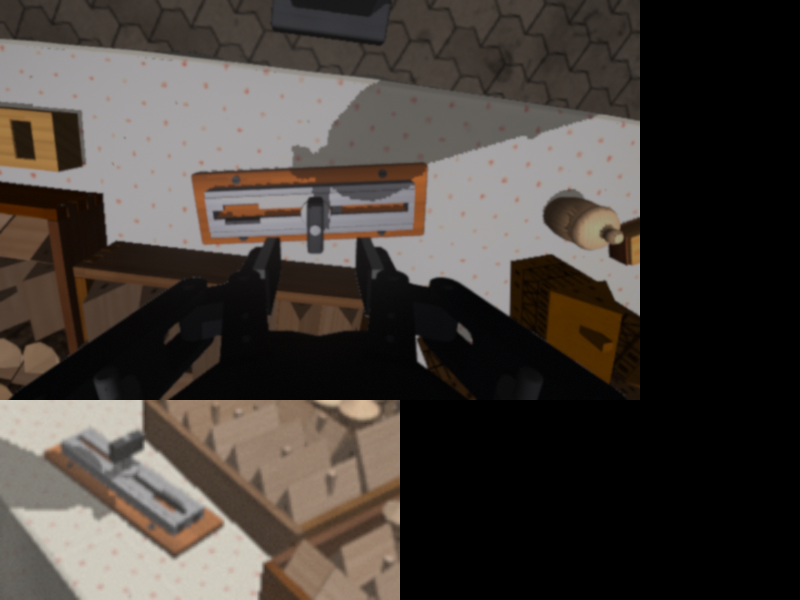

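The bolt stands upright and crosswise in the track, bar mark at (315,230) and flange flat. The gripper is clear, so I'm handing in.

```bash
python3 -c "from station import ctrl;print(ctrl.job_done())"
```

```text
the job is handed in; nothing more can be done
None
```

The job is handed in: the T-bolt sits against the hidden stop, about 76 mm along the slot, turned about 92° clockwise with its flange on the track and released, and every force I read stayed under about 8 N.

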